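Wipe the brass chips off the cutting plate

ROBOT

A 6-joint arm with a two-finger parallel gripper is mounted at the origin on a cart in front of the work surface, level with it; the furniture and walls round the work are solid. World frame = base frame: x ahead of the robot, y to its left, z up, the work surface at z = 0. Lengths are in m, angles in rad, forces in N, time in s.
With the tool pointing down it reaches from about 0.425 to 0.95 m from the base axis. Payload 3.5 kg.
Tool frame: the origin (TCP) lies between the finger pads; the fingertips stand 19 mm ahead of it and the grasp point (between the pads) is the TCP (ctrl.nose_length is the distance from the TCP to the fingertips, in m); z points along the fingers, y is the line along which they close (so a half turn about z gives the same grasp; the last joint's range is limited). The gripper opens to 85 mm and grips with 20 to 120 N. Pads are 22 mm wide; open, the fingers measure 114 mm over their backs; the gripper's body (76 mm by 85 mm) begins 54 mm behind the grasp point. The pads swing forward as they close: fully open they stand 13 mm farther back than shut.
Start: joints at [1.105, 0.286, 1.577, -0, 1.279, -0.15], TCP at [0.21, 0.642, 0.25] pointing down, gripper open.
Joint ranges: [-2.77, 2.77], [-0.9, 2.22], [0.21, 2.48], [-1.53, 4.67], [0.24, 2.81], [-2.84, 2.84]. Speed limits (rad/s): [2.79, 2.79, 3.14, 3.14, 3.14, 3.14].

INTERFACE

Orientations are given as a unit quaternion [x, y, z, w].
In Python, from plant import ctrl gives the robot as it stands.
- The arm moves only by the tool apply_moves, never from a script. Its argument "series" is a list of rows, each a list of 6 numbers: the shift along the world's x, y, z scaled (see below), then the turn, a rotation vector about the world's x, y, z scaled (see below). A call has 1 to 20 rows; each row is the pose to reach, as a shift and turn from the pose commanded when the call began; what a row does not reach only later rows make up. The controller multiplies each number of a shift by 0.8 m and each number of a turn by 45 degrees. A row lasts 1/8 s, in which the tool goes at most 62.5 mm and 10.7 degrees, less where a joint would pass 70% of its speed; a pose out of reach is approached as far as the arm can. A call with a number of a shift or a turn outside -1 to 1 is refused whole. A call with a gripper value outside its range is refused whole. "jaw" is the opening, from 0 (shut) to 1 (fully open), set as the call begins (left out, the last holds). The fingers move at their own pace and stop on an object; "squeeze" is the grip in N (left out, the last holds). Time passes only in rows, so rows that repeat a pose let the fingers close. It gives the time, the measured TCP pose, the force, the opening and the grip force at its end, in the units of the state.
- ctrl.get_state(): the state, without advancing time (a new reading comes with each control period).
- ctrl.read_camera(name): name is "scene" or "top" or "wrist"; returns the picture (384x512x3 uint8, red, green, blue); there is no depth.
- ctrl.get_calibration(name): a dict with "fx", "fy", "cx", "cy" (pixels), "xyz" and "orientation" of the camera in the world; the wrist camera has in their place "hand_eye" (4x4, takes a point from camera to tool coordinates, whose origin is the TCP and whose axes are the flange's). Camera axes: x right, y up, looking along -z (the intrinsics and any distortion apply to the point x, -y, -z); pixel columns grow to the right and rows downward; lengths in m; the calibration is good to about 2 mm. The wrist camera is an equidistant fisheye: a pixel r from the principal point sees the ray r / f radians off the axis. A picture is of the moment at which its call begins: read the wrist's pose just before it. get_calibration takes no time and is no camera call.
- ctrl.sign_off(): hands the job in; it is judged then, once.
Trained networks look in the newest picture that a camera, given by its name, has taken for a name from the list of things; names that differ only in an ending like _2 or _b are one class to them, and where a whole thing is asked for, a point or a joint stands for the part that bears it (a point fixed in the world has none). Each returns a list of dicts, best first, with "p" (0 to 1); they miss things now and then, are a little off and sometimes report something else, mostly with a low value. They report only what shows in the picture. A call takes as long as a camera call.
- ctrl.boxes_of(thing, camera): "xy" ([column, row] as shares, 0 to 1, of the picture: columns of its width, rows of its height, amid what is visible of it).
- ctrl.silhouettes(thing, camera): "pixels" (384x512 bool, what is visible of it) and "xy" ([column, row] as shares, 0 to 1, of the picture: columns of its width, rows of its height, amid what is visible of it).
The state is a dict: "time": time; "qpos": joint angles; "dq": joint speeds; "joint_efforts": joint torques, N m; "eef_pos": TCP position; "tcp_rot": TCP orientation; "contact_force": force on the tool from outside, world axes, zero at the start; "wrist_torque": the same for the moment, N m; "opening": opening from 0.0 (shut) to 1.0 (fully open); "finger_force": force on a finger pad.
Only numpy, scipy, OpenCV 4.12 (cv2) and the standard library are available. Lean on these libraries where they do the work, as an engineer would, in place of code of your own. Each camera call takes 0.05 s, during which the arm holds its last target. There are 200 camera calls.

TASK

Pick up the scraper block by its upright grip and use it to wipe both brass chips off the cutting plate into the chip trough at the plate's end; the gripper itself must not touch the chips. Then stand the scraper back on the bench, upright on its flat base, and let go.

Things in the scene. Friction and masses are not known exactly. Their poses are not given: they have to be found in the camera images.
- scraper: Scraper block, loose, about 0.2 kg, standing on the bench to the left of the plate. A grey base 36 mm (x) by 104 mm (y) by 30 mm high with a black rubber sole; on it, centred, an upright wooden grip 24 mm (x) by 76 mm (y) that rises to 82 mm above the sole. Take the grip from above, fingers closing along x. The two long flat sides of the base (facing +x and -x, alike) push the chips. Origin: centre of the sole. z up.
- plate: Fixed aluminium cutting plate with a dark steel chip trough joined to one end. Flat plate: 180 mm (x) by 120 mm (y), its top 30 mm above the bench, no rims. Origin: on the bench under the centre of the flat plate; z up; +x runs along the plate to the trough. The plate ends at x = +90 mm; there the open trough begins, a drop of 22 mm to its floor (8 mm above the bench), inside x = 90 to 155 mm and y = -60 to 60 mm, with a thin wall 27 mm high on its three outer sides.
- chip_a: Loose rectangular flat brass chip, 22 mm (x) by 14 mm (y) by 6 mm thick, about 12 g, lying on the plate within 45 mm of its middle. Origin: centre of its underside. It slides freely.
- chip_b: Loose round flat brass chip, 18 mm across and 6 mm thick, about 12 g, lying on the plate within 45 mm of its middle. Origin: centre of its underside. It slides freely.

How it is judged:
By the outcome, as a careful person would: the job done as asked, in the order asked, and still so for the second after the job is handed in, with the robot touching nothing.
It also fails if it takes over 51 s, if anything falls off the work surface, if the arm or the gripper's body presses on something with over 40 N, if the wrist force passes 120 N, or if a joint passes its speed limit or range.

## Working session

There is one attempt and no reset: what is moved stays moved. The work goes in short steps, Python scripts to look and compute and a tool call to move; the robot and the scene stay as the last step left them, time stands still between calls to the robot, and variables do not carry over. Pictures are saved under pics/ and viewed, at most 10 in all, crops included, and the job is handed in when it is done.

Besides the shell and the picture viewer there is one more tool, called after "Call:" as name(argument=value, ...), one argument or row to a line, values as JSON. apply_moves: Moves the arm, as the interface text tells. Shifts and turns lie within -1 to 1; 1 stands for 0.8 m of shift or 45 degrees of turn. Its arguments: {"type":"object","properties":{"series":{"type":"array"},"jaw":{"type":"number"},"squeeze":{"type":"number"}},"required":["series"]}

```bash
mkdir -p pics
python3 - <<'E'
from plant import ctrl
import cv2,numpy as np
s=ctrl.get_state();print(s['time'],s['eef_pos'],s['tcp_rot'],s['opening'])
ims=[]
for c in ['scene','top']:
    im=ctrl.read_camera(c);ims.append(im);k=ctrl.get_calibration(c);print(c,k)
    for t in ['scraper','plate','chip_a','chip_b']:
        for d in ctrl.silhouettes(t,c)[:3]: 
            print(t,round(d['p'],2),np.round(np.array(d['xy'])*[512,384],1),d['pixels'].sum())
cv2.imwrite('pics/a.png',ims[0][...,::-1]);cv2.imwrite('pics/b.png',cv2.resize(ims[1],(800,600))[...,::-1])
E
```

```text
0.0 [0.20932069 0.64108529 0.24895277] [ 1.57241516e-01  9.87559494e-01 -1.10399859e-03 -3.65105345e-04] 0.9983838844148307
scene {'fx': 382.31422281439274, 'fy': 382.31422281439274, 'cx': 261.3388142514903, 'cy': 190.08321896576862, 'xyz': array([0.1107925 , 0.34123886, 0.52988626]), 'orientation': array([-0.162461  ,  0.43429905,  0.8302898 , -0.30920803])}
scraper 0.69 [276.6 247.9] 2110
chip_a 0.42 [297.8 172.3] 44
chip_b 0.42 [297.8 172.3] 44
top {'fx': 447.02131918158796, 'fy': 447.02131918158796, 'cx': 256.1010981119991, 'cy': 186.82754101811932, 'xyz': array([ 0.37214007, -0.19955873,  0.87749727]), 'orientation': array([ 0.07510295, -0.06824779, -0.67313551,  0.7325233 ])}
scraper 0.94 [200.3 237.6] 1092
plate 0.91 [320.8 196.2] 8348
chip_a 0.49 [325.1 183.7] 54
chip_b 0.49 [325.1 183.7] 54
```

View pics/a.png

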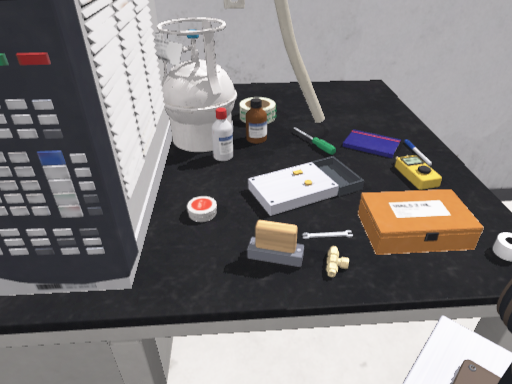

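View pics/b.png

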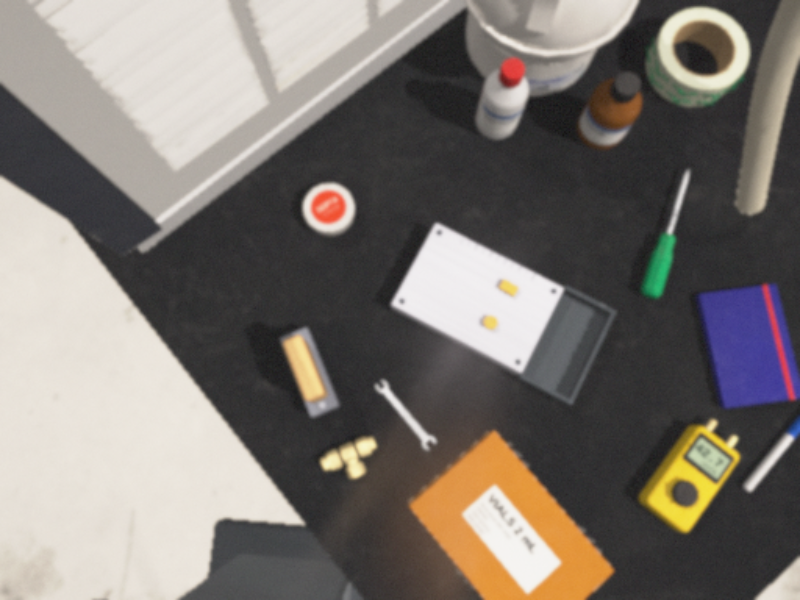

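The top view (800x600) shows the scraper at about (310,372) and the plate corners at (437,224), (393,304), (521,371) and (563,290). The trough is on the lower right, and the chips are at (508,287) and (489,322). Next I fit the poses by projecting models.

```bash
cat > h.py <<'E'
from plant import ctrl
import numpy as np,cv2
from scipy.spatial.transform import Rotation as R
from scipy.optimize import minimize
def proj(P,k):
    p=R.from_quat(k['orientation']).inv().apply(np.asarray(P,float)-k['xyz'])
    return np.c_[k['cx']+k['fx']*p[:,0]/-p[:,2],k['cy']-k['fy']*p[:,1]/-p[:,2]]
def back(uv,z,k):
    uv=np.atleast_2d(uv).astype(float)
    d=R.from_quat(k['orientation']).apply(np.c_[(uv[:,0]-k['cx'])/k['fx'],-(uv[:,1]-k['cy'])/k['fy'],-np.ones(len(uv))])
    return k['xyz']+d*((z-k['xyz'][2])/d[:,2])[:,None]
def box(a,b,z0,z1): return np.array([[x,y,z] for x in(-a/2,a/2) for y in(-b/2,b/2) for z in(z0,z1)])
SCR=[box(.036,.104,0,.03),box(.024,.076,.03,.082)]
def place(P,q): 
    c,s=np.cos(q[2]),np.sin(q[2]);return P@np.array([[c,s,0],[-s,c,0],[0,0,1]])+[q[0],q[1],0]
def fit(masks,cams,boxes,q0):
    S=4
    big=[cv2.GaussianBlur(m.astype(np.float32),(0,0),.8) for m in masks]
    def cost(q):
        e=0
        for m,k in zip(big,cams):
            im=np.zeros((384*S,512*S),np.uint8)
            for b in boxes:
                h=cv2.convexHull(((proj(place(b,q),k)+.5)*S*16).astype(np.int32));cv2.fillConvexPoly(im,h,255,shift=4)
            im=cv2.GaussianBlur(cv2.resize(im,(512,384),interpolation=cv2.INTER_AREA)/np.float32(255),(0,0),.8)
            e+=((im-m)**2).sum()/m.sum()
        return e
    r=minimize(cost,q0,method='Nelder-Mead',options=dict(initial_simplex=[np.array(q0)+d for d in([0,0,0],[.01,0,0],[0,.01,0],[0,0,.1])],maxiter=90))
    return r.x,r.fun
E
python3 - <<'E'
from h import *
kt=ctrl.get_calibration('top');ks=ctrl.get_calibration('scene')
C=back(np.array([[437,224],[393,304],[521,371],[563,290]])/1.5625,.03,kt);print(C.round(4))
print([np.linalg.norm(C[i]-C[i-1]).round(4) for i in range(4)])
ch=back(np.array([[508,287],[489,322]])/1.5625,.036,kt);print(ch.round(4))
print(back([[297.8,172.3],[308,183]],.036,ks).round(4))
for c in['scene','top']: ctrl.read_camera(c)
M={(t,c):ctrl.silhouettes(t,c) for t,c in[('scraper','scene'),('scraper','top'),('plate','top'),('plate','scene')]}
q0=list(back([[200,237]],.04,kt)[0][:2]);print(q0)
e=back(np.array([[294,333],[325,411]])/1.5625,.03,kt);d=e[1]-e[0];yaw=np.arctan2(d[1],d[0])-np.pi/2
yaw=(yaw+np.pi/2)%np.pi-np.pi/2
m1,m2=M['scraper','scene'][0]['pixels'],M['scraper','top'][0]['pixels']
for ms,cs in(([m1,m2],[ks,kt]),([m1],[ks]),([m2],[kt])): print('scr',fit(ms,cs,SCR,q0+[yaw]))
mid=C.mean(0);x=C[2]+C[3]-C[0]-C[1];py=np.arctan2(x[1],x[0])
PL=[box(.18,.12,0,.03),box(.067,.124,0,.027)+[.1235,0,0]]
for c,k in(('top',kt),('scene',ks)):
    if M['plate',c]:
        for d in M['plate',c][:1]: print('plate',c,d['p'],fit([d['pixels']],[k],PL,[mid[0],mid[1],py]))
print(mid,py,yaw)
E
```

```text
[[ 0.6374 -0.2229  0.03  ]
 [ 0.5302 -0.1763  0.03  ]
 [ 0.4611 -0.3379  0.03  ]
 [ 0.5656 -0.3847  0.03  ]]
[np.float64(0.1771), np.float64(0.1169), np.float64(0.1757), np.float64(0.1145)]
[[ 0.5623 -0.3158  0.036 ]
 [ 0.5167 -0.2951  0.036 ]]
[[ 0.5598 -0.3118  0.036 ]
 [ 0.514  -0.2894  0.036 ]]
[np.float64(0.43981375871472667), np.float64(-0.08759858845583693)]
scr (array([ 0.440865  , -0.0804725 , -1.07763454]), np.float64(0.0517956018447876))
scr (array([ 0.44045276, -0.07836131, -1.09980565]), np.float64(0.028076661750674248))
scr (array([ 0.43995747, -0.08135572, -1.06681541]), np.float64(0.010332760401070118))
plate top 0.77 (array([ 0.55011074, -0.28110835, -1.98042907]), np.float64(0.02442311868071556))
plate scene 0.72 (array([ 0.55007911, -0.27940109, -1.98958972]), np.float64(0.016710516065359116))
[ 0.54857856 -0.28044506  0.03      ] -1.98195085117025 -1.0846160089448427
```

Run:
```python
from h import *
kt=ctrl.get_calibration('top');ks=ctrl.get_calibration('scene')
print(back(np.array([[145,250],[465,5],[0,178],[165,228]])/1.5625,0,kt).round(3))
print(back([[135,288],[10,288],[170,130]],0,ks).round(3))
print('vials,wrench,tape,bottle',back(np.array([[495,432],[412,505],[330,208],[497,135],[655,290],[690,170],[435,447]])/1.5625,0,kt).round(3))
im=ctrl.read_camera('wrist');cv2.imwrite('pics/w.png',im[...,::-1])
```

```text
[[ 0.58   0.152  0.   ]
 [ 0.969 -0.239  0.   ]
 [ 0.661  0.359  0.   ]
 [ 0.611  0.13   0.   ]]
[[ 0.581  0.142  0.   ]
 [ 0.75   0.287  0.   ]
 [ 1.046 -0.299  0.   ]]
vials,wrench,tape,bottle [[ 0.387 -0.315  0.   ]
 [ 0.292 -0.22   0.   ]
 [ 0.657 -0.082  0.   ]
 [ 0.778 -0.295  0.   ]
 [ 0.582 -0.509  0.   ]
 [ 0.75  -0.553  0.   ]
 [ 0.362 -0.242  0.   ]]
```

View pics/w.png

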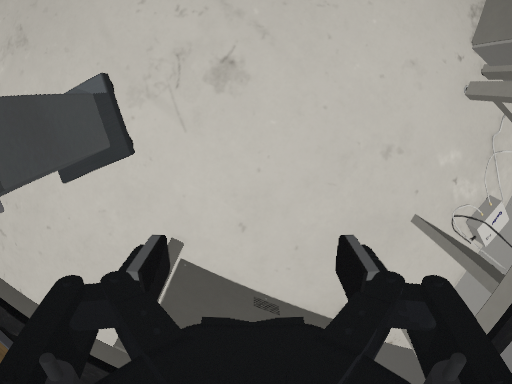

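The wrist view shows only the floor and the open fingers, because the tool is off the table edge. I'm moving in along a small radius to stay clear of the instrument corner at (0.58, 0.15).

Call:
apply_moves(
  series=[
    [0.008, -0.07, 0, 0, 0, -0.1],
    [0.016, -0.14, 0, 0, 0, -0.2],
    [0.024, -0.21, 0, 0, 0, -0.3],
    [0.031, -0.29, 0, 0, 0, -0.4],
    [0.08, -0.345, 0, 0, 0, -0.55],
    [0.135, -0.4, 0, 0, 0, -0.7],
    [0.185, -0.46, 0, 0, 0, -0.85],
    [0.2375, -0.515, 0, 0, 0, -1],
    [0.2375, -0.515, 0, 0, 0, -1],
  ],
  jaw=1,
)

```text
time: 1.98
eef_pos: [0.402, 0.2268, 0.2508]
tcp_rot: [0.526, 0.85, 0.0, 0.001]
contact_force: [0.1, 1.1, -0.3]
opening: 1.003
finger_force: 0.0
```

Call:
apply_moves(
  series=[
    [0.02, -0.06, 0, 0, 0, -0.2],
    [0.04, -0.12, 0, 0, 0, -0.4],
    [0.06, -0.18, 0, 0, 0, -0.6],
    [0.06, -0.25, 0, 0, 0, -0.8],
    [0.05, -0.32, 0, 0, 0, -1],
    [0.05, -0.3875, 0, 0, 0, -1],
    [0.05, -0.3875, 0, 0, 0, -1],
  ],
)

```text
time: 2.85
eef_pos: [0.4395, -0.0822, 0.2506]
tcp_rot: [0.811, 0.586, 0.0, 0.0]
contact_force: [0.3, 0.5, -0.4]
opening: 0.997
finger_force: 0.0
```

Call:
apply_moves(
  series=[
    [0, 0, 0, 0, 0, -0.2],
    [0, 0, 0, 0, 0, -0.4],
    [0, 0, 0, 0, 0, -0.6],
    [0, 0, 0, 0, 0, -0.8],
    [0, 0, -0.05, 0, 0, -0.97],
    [0, 0, -0.0625, 0, 0, -0.97],
    [0, 0, -0.0625, 0, 0, -0.97],
    [0, 0, -0.0625, 0, 0, -0.97],
  ],
)

```text
time: 3.85
eef_pos: [0.4404, -0.0802, 0.2017]
tcp_rot: [0.97, 0.245, 0.001, 0.001]
contact_force: [-0.1, -0.0, -0.2]
opening: 1.001
finger_force: 0.0
```

```bash
cat >> h.py <<'E'
def wproj(P,s,k):
    H=np.array(k['hand_eye']);T=np.eye(4);T[:3,:3]=R.from_quat(s['tcp_rot']).as_matrix();T[:3,3]=s['eef_pos']
    M=np.linalg.inv(T@H);p=np.asarray(P,float)@M[:3,:3].T+M[:3,3];v=np.c_[p[:,0],-p[:,1],-p[:,2]]
    r=np.hypot(v[:,0],v[:,1]);th=np.arctan2(r,v[:,2])/np.maximum(r,1e-9)
    return np.c_[k['cx']+k['fx']*th*v[:,0],k['cy']+k['fy']*th*v[:,1]]
E
python3 - <<'E'
from h import *
s=ctrl.get_state();im=ctrl.read_camera('wrist').copy();k=ctrl.get_calibration('wrist')
print(s['time'],s['eef_pos'],R.from_quat(s['tcp_rot']).as_matrix().round(3))
print(k)
ds=ctrl.silhouettes('scraper','wrist')
print([(d['p'],np.array(d['xy'])*[512,384]) for d in ds])
if ds:
    m=ds[0]['pixels'];e0=None
    import h
    h.proj=lambda P,kk:wproj(P,s,kk)
    print(h.fit([m],[k],SCR,[.4405,-.08,-1.08]))
q=[.4405,-.0805,-1.075]
for b in SCR:
    hu=cv2.convexHull(wproj(place(b,q),s,k).round().astype(np.int32));cv2.polylines(im,[hu],True,(255,0,0),1)
cv2.imwrite('pics/w2.png',im[...,::-1])
E
```

```text
3.85 [ 0.4403979  -0.08021056  0.20168739] [[ 0.88   0.475  0.002]
 [ 0.475 -0.88  -0.001]
 [ 0.001  0.002 -1.   ]]
{'fx': 297.3186396354542, 'fy': 297.3186396354542, 'cx': 252.25435047839332, 'cy': 187.35104825499423, 'hand_eye': array([[-2.30496646e-04,  9.59069459e-01,  2.83170830e-01,
         7.13749693e-02],
       [ 9.99999930e-01,  1.37126348e-04,  3.49552025e-04,
        -2.49386977e-05],
       [ 2.96414490e-04,  2.83170891e-01, -9.59069423e-01,
        -1.22607242e-01],
       [ 0.00000000e+00,  0.00000000e+00,  0.00000000e+00,
         1.00000000e+00]])}
[(0.62, array([250.9824, 171.6096]))]
(array([ 0.44072817, -0.07900422, -1.08508496]), np.float64(0.02213669754564762))
```

View pics/w2.png

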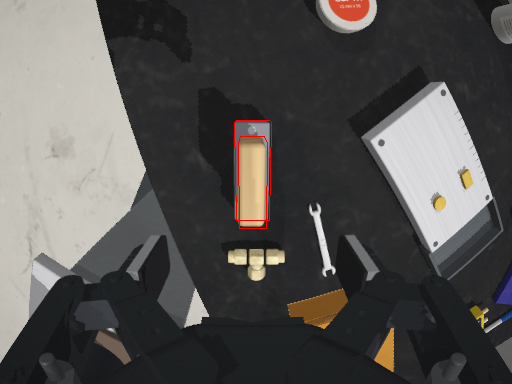

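The model outline matches the scraper in the wrist view, with the grip centred at about (252,180). I'm descending and grasping.

Call:
apply_moves(
  series=[
    [0, 0.001, -0.05, 0, 0, 0],
    [0.0005, 0.001, -0.1, 0, 0, 0],
    [0.0005, 0.001, -0.13, 0, 0, 0],
    [0.0005, 0.001, -0.155, 0, 0, 0],
    [0.0005, 0.001, -0.178, 0, 0, 0],
    [0.0005, 0.001, -0.178, 0, 0, 0],
    [0.0005, 0.001, -0.178, 0, 0, 0],
  ],
)

```text
time: 4.82
eef_pos: [0.4409, -0.08, 0.059]
tcp_rot: [0.97, 0.244, 0.001, 0.001]
contact_force: [0.6, -0.3, 0.1]
opening: 1.0
finger_force: 0.0
```

Call:
apply_moves(
  series=[
    [0, 0, 0, 0, 0, 0],
    [0, 0, 0, 0, 0, 0],
    [0, 0, 0, 0, 0, 0],
    [0, 0, 0, 0, 0, 0],
    [0, 0, 0, 0, 0, 0],
    [0, 0, 0, 0, 0, 0],
    [0, 0, 0, 0, 0, 0],
    [0, 0, 0, 0, 0, 0],
  ],
  jaw=0,
  squeeze=60,
)

```text
time: 5.82
eef_pos: [0.4402, -0.0796, 0.0583]
tcp_rot: [0.97, 0.244, 0.0, 0.0]
contact_force: [-2.6, -0.0, 5.2]
opening: 0.268
finger_force: 59.4
```

Run:
```python
from h import *
for i in range(4):
    ctrl.read_camera('top');s=ctrl.get_state();print(s['eef_pos'].round(4),s['contact_force'].round(1),s['opening'],s['finger_force'],s['tcp_rot'].round(4))
```

```text
[ 0.4402 -0.0796  0.0583] [-0.7  1.2  5.7] 0.271603363968867 59.38142001628876 [9.698e-01 2.441e-01 1.000e-04 1.000e-04]
[ 0.4402 -0.0796  0.0583] [-1.2  0.8  6.1] 0.2715273361488946 59.38177764415741 [9.698e-01 2.441e-01 1.000e-04 0.000e+00]
[ 0.4402 -0.0796  0.0583] [-1.2  0.2  5.5] 0.27067231607236386 59.38243389129639 [9.698e-01 2.441e-01 2.000e-04 1.000e-04]
[ 0.4403 -0.0796  0.0583] [-1.   0.5  5.6] 0.27683585991408466 59.382197856903076 [9.698e-01 2.441e-01 2.000e-04 1.000e-04]
```

Call:
apply_moves(
  series=[
    [0, 0, 0.03, 0, 0, 0],
    [0, 0, 0.07, 0, 0, 0],
    [0, 0, 0.11, 0, 0, 0],
    [0.03, -0.04, 0.125, 0, 0, -0.15],
    [0.06, -0.08, 0.125, 0, 0, -0.35],
    [0.1, -0.12, 0.125, 0, 0, -0.55],
    [0.13, -0.16, 0.125, 0, 0, -0.75],
    [0.16, -0.2, 0.125, 0, 0, -0.9],
    [0.16, -0.2, 0.125, 0, 0, -1],
    [0.16, -0.2, 0.125, 0, 0, -1],
  ],
)

```text
time: 7.28
eef_pos: [0.5673, -0.2395, 0.156]
tcp_rot: [0.989, -0.145, -0.001, -0.001]
contact_force: [-0.1, -0.2, -1.6]
opening: 0.276
finger_force: 59.3
```

Call:
apply_moves(
  series=[
    [0, 0, 0, 0, 0, -0.08],
    [0, 0, 0, 0, 0, -0.153],
    [0, 0, 0, 0, 0, -0.153],
    [0, 0, 0, 0, 0, -0.153],
  ],
)

```text
time: 7.78
eef_pos: [0.5677, -0.2391, 0.1576]
tcp_rot: [0.979, -0.204, -0.0, -0.0]
contact_force: [-0.4, 0.5, -1.7]
opening: 0.272
finger_force: 59.3
```

Run:
```python
from h import *
s=ctrl.get_state();im=ctrl.read_camera('wrist').copy();k=ctrl.get_calibration('wrist')
M=R.from_quat(s['tcp_rot']).as_matrix()
print(s['time'],s['eef_pos'],np.arctan2(M[1,1],M[0,1]),s['contact_force'],M.round(3)[2])
p=[.550,-.280,-1.984]
rec=np.array([[-.09,-.06,.03],[.09,-.06,.03],[.09,.06,.03],[-.09,.06,.03]])
cv2.polylines(im,[wproj(place(rec,p),s,k).round().astype(np.int32)],True,(255,0,0),1)
q=[*s['eef_pos'][:2],np.arctan2(M[1,1],M[0,1])]
for b in SCR: cv2.polylines(im,[cv2.convexHull(wproj(place(b,q)+[0,0,s['eef_pos'][2]-.0583],s,k).round().astype(np.int32))],True,(0,255,0),1)
cv2.imwrite('pics/w3.png',im[...,::-1])
for t in['plate','chip_a']: print(t,[(d['p'],np.array(d['xy'])*[512,384]) for d in ctrl.boxes_of(t,'wrist')])
print(wproj([[.561,-.314,.036],[.5154,-.292,.036]],s,k))
```

```text
7.775 [ 0.56767825 -0.23914573  0.15755746] -1.9814285641918474 [-0.39883742  0.48862253 -1.68704182] [-0.001 -0.    -1.   ]
plate [(0.67, array([328.6016, 209.8176])), (0.65, array([353.0752, 175.9872]))]
chip_a [(0.7, array([330.496 , 209.8944])), (0.67, array([332.6976, 156.7104]))]
[[334.90520873 160.0590444 ]
 [328.51900808 215.12602527]]
```

View pics/w3.png

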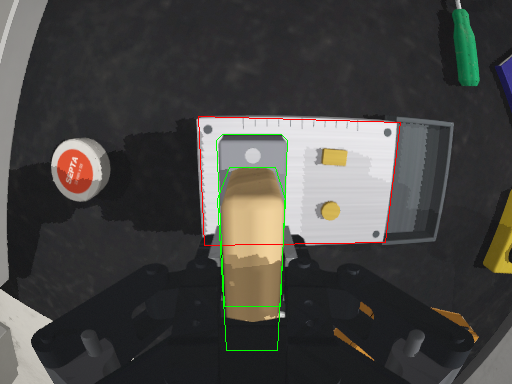

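The plate overlay agrees to within about 3 mm. The chips at (334,157) and (330,211) are ahead of the scraper face. Lowering, then wiping.

Call:
apply_moves(
  series=[
    [0, 0, -0.03, 0, 0, 0],
    [0, 0, -0.06, 0, 0, 0],
    [0, 0, -0.075, 0, 0, 0],
    [0, 0, -0.082, 0, 0, 0],
    [0, 0, -0.084, 0, 0, 0],
    [0, 0, -0.084, 0, 0, 0],
    [0, 0, -0.084, 0, 0, 0],
  ],
)

```text
time: 8.8
eef_pos: [0.5685, -0.2398, 0.0916]
tcp_rot: [0.979, -0.205, 0.001, 0.0]
contact_force: [0.1, 0.1, -1.5]
opening: 0.274
finger_force: 59.3
```

Call:
apply_moves(
  series=[
    [0, 0, -0.0015, 0, 0, 0],
    [-0.0035, -0.008, -0.0015, 0, 0, 0],
    [-0.007, -0.016, -0.0015, 0, 0, 0],
    [-0.0105, -0.024, -0.0015, 0, 0, 0],
    [-0.014, -0.032, -0.0015, 0, 0, 0],
    [-0.0175, -0.04, -0.0015, 0, 0, 0],
    [-0.021, -0.048, -0.0015, 0, 0, 0],
    [-0.0245, -0.056, -0.0015, 0, 0, 0],
    [-0.028, -0.064, -0.0015, 0, 0, 0],
    [-0.0315, -0.072, -0.0015, 0, 0, 0],
    [-0.035, -0.08, -0.0015, 0, 0, 0],
  ],
)

```text
time: 10.18
eef_pos: [0.5398, -0.304, 0.0895]
tcp_rot: [0.979, -0.205, 0.0, 0.0]
contact_force: [0.2, 0.1, -1.1]
opening: 0.271
finger_force: 59.3
```

Run:
```python
from h import *
im=ctrl.read_camera('wrist');s=ctrl.get_state();print(s['eef_pos'],s['contact_force'],s['tcp_rot'])
cv2.imwrite('pics/w4.png',im[...,::-1])
```

```text
[ 0.53955368 -0.30477245  0.0895767 ] [ 0.71699576 -1.62398222 -2.21769074] [ 9.78776641e-01 -2.04929673e-01  1.06895567e-05  3.41857866e-04]
```

View pics/w4.png

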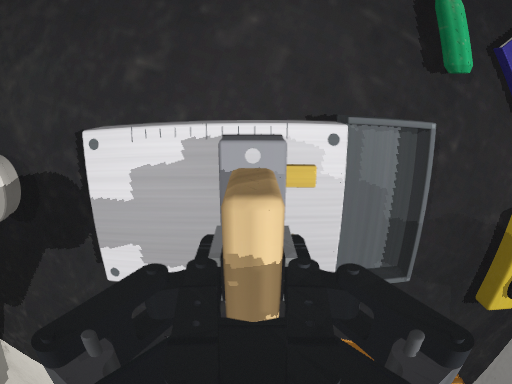

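Chip a is flush against the scraper face at (301,176). The round chip is hidden behind a finger. Continuing past the edge.

Call:
apply_moves(
  series=[
    [-0.0035, -0.008, 0, 0, 0, 0],
    [-0.007, -0.016, 0, 0, 0, 0],
    [-0.0105, -0.024, 0, 0, 0, 0],
    [-0.014, -0.032, 0, 0, 0, 0],
    [-0.0175, -0.04, 0, 0, 0, 0],
    [-0.021, -0.048, 0, 0, 0, 0],
    [-0.0245, -0.056, 0, 0, 0, 0],
    [-0.0285, -0.065, 0, 0, 0, 0],
    [-0.0285, -0.065, 0, 0, 0, 0],
    [-0.0285, -0.065, 0, 0, 0, 0],
  ],
)

```text
time: 11.48
eef_pos: [0.5172, -0.3555, 0.0895]
tcp_rot: [0.979, -0.205, -0.0, -0.0]
contact_force: [-0.1, 0.6, -1.7]
opening: 0.273
finger_force: 59.3
```

Call:
apply_moves(
  series=[
    [0.005, 0.011, 0, 0, 0, 0],
    [0.01, 0.022, 0.02, 0, 0, 0],
    [0.015, 0.033, 0.06, 0, 0, 0],
    [0.02, 0.05, 0.1, 0, 0, 0],
    [0.03, 0.1, 0.12, 0, 0, 0],
    [0.04, 0.15, 0.12, 0, 0, 0],
    [0.04, 0.15, 0.12, 0, 0, 0],
  ],
)

```text
time: 12.35
eef_pos: [0.5501, -0.2323, 0.1871]
tcp_rot: [0.979, -0.203, 0.001, -0.0]
contact_force: [-0.0, 0.4, -1.9]
opening: 0.273
finger_force: 59.3
```

Run:
```python
from h import *
s=ctrl.get_state();im=ctrl.read_camera('wrist');t=ctrl.read_camera('top');print(s['time'],s['eef_pos'],s['contact_force'])
t=t[120:290,170:440]
cv2.imwrite('pics/w5.png',np.vstack([cv2.resize(im,(400,300)),cv2.resize(t,(400,252))])[...,::-1])
```

```text
12.35 [ 0.55006108 -0.23234726  0.18708405] [-0.00776609  0.40375988 -1.90144304]
```

View pics/w5.png

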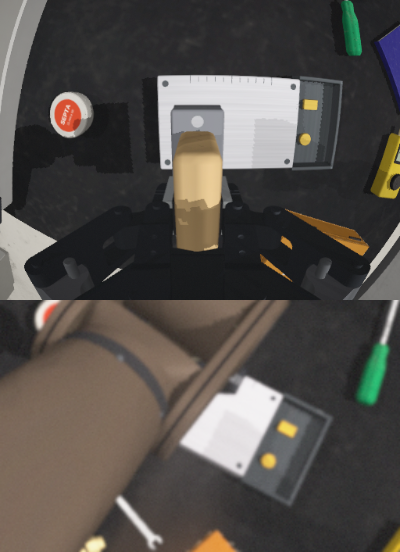

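Both brass chips lie in the trough, at (310,104) and (305,139) in the wrist view. I'm carrying the scraper back to its original spot.

Call:
apply_moves(
  series=[
    [-0.03, 0.04, 0, 0, 0, 0.15],
    [-0.06, 0.08, 0, 0, 0, 0.35],
    [-0.09, 0.12, 0, 0, 0, 0.55],
    [-0.115, 0.16, 0, 0, 0, 0.75],
    [-0.137, 0.191, 0, 0, 0, 0.95],
    [-0.137, 0.191, 0, 0, 0, 1],
    [-0.137, 0.191, 0, 0, 0, 1],
  ],
)

```text
time: 13.32
eef_pos: [0.4397, -0.0833, 0.1861]
tcp_rot: [0.983, 0.185, 0.0, 0.0]
contact_force: [0.7, 0.2, -0.7]
opening: 0.274
finger_force: 59.4
```

Call:
apply_moves(
  series=[
    [0, 0, -0.03, 0, 0, 0.08],
    [0, 0, -0.06, 0, 0, 0.153],
    [0, 0, -0.09, 0, 0, 0.153],
    [0, 0, -0.12, 0, 0, 0.153],
    [0, 0, -0.14, 0, 0, 0.153],
    [0, 0, -0.15, 0, 0, 0.153],
    [0, 0, -0.155, 0, 0, 0.153],
    [0, 0, -0.157, 0, 0, 0.153],
    [0, 0, -0.157, 0, 0, 0.153],
    [0, 0, -0.157, 0, 0, 0.153],
  ],
)

```text
time: 14.58
eef_pos: [0.44, -0.0829, 0.0604]
tcp_rot: [0.97, 0.244, 0.0, 0.0]
contact_force: [-0.5, -0.4, -2.1]
opening: 0.272
finger_force: 59.5
```

Down about 2 mm more to touch.

Call:
apply_moves(
  series=[
    [0, 0, -0.001, 0, 0, 0],
    [0, 0, -0.002, 0, 0, 0],
    [0, 0, -0.0025, 0, 0, 0],
    [0, 0, -0.0025, 0, 0, 0],
    [0, 0, -0.0025, 0, 0, 0],
  ],
)

```text
time: 15.2
eef_pos: [0.4397, -0.0828, 0.0583]
tcp_rot: [0.97, 0.244, -0.0, -0.0]
contact_force: [-2.7, 1.5, 4.1]
opening: 0.272
finger_force: 60.1
```

Contact at +4 N matches the state at grasp. Releasing and rising straight up.

Call:
apply_moves(
  series=[
    [0, 0, 0, 0, 0, 0],
    [0, 0, 0, 0, 0, 0],
    [0, 0, 0, 0, 0, 0],
    [0, 0, 0, 0, 0, 0],
    [0, 0, 0, 0, 0, 0],
    [0, 0, 0, 0, 0, 0],
    [0, 0, 0, 0, 0, 0],
    [0, 0, 0, 0, 0, 0],
  ],
  jaw=1,
)

```text
time: 16.2
eef_pos: [0.4396, -0.0828, 0.0579]
tcp_rot: [0.97, 0.244, 0.0, -0.0]
contact_force: [-0.5, -0.0, -0.1]
opening: 1.003
finger_force: 0.0
```

Call:
apply_moves(
  series=[
    [0, 0, 0.02, 0, 0, 0],
    [0, 0, 0.06, 0, 0, 0],
    [0, 0, 0.12, 0, 0, 0],
    [0, 0, 0.18, 0, 0, 0],
    [0, 0, 0.2, 0, 0, 0],
    [0, 0, 0.2, 0, 0, 0],
  ],
)

```text
time: 16.95
eef_pos: [0.4401, -0.083, 0.2193]
tcp_rot: [0.97, 0.244, 0.001, 0.001]
contact_force: [-0.0, 0.8, 0.8]
opening: 0.999
finger_force: 0.0
```

Run:
```python
from h import *
s=ctrl.get_state();im=ctrl.read_camera('wrist');t=ctrl.read_camera('scene');print(s['time'],s['eef_pos'],s['contact_force'],s['opening'])
cv2.imwrite('pics/w6.png',np.vstack([cv2.resize(im,(400,300)),cv2.resize(t[110:290,180:420],(400,300))])[...,::-1])
```

```text
16.95 [ 0.44009329 -0.08300282  0.21930108] [-0.03632733  0.83976379  0.75369982] 0.9993039830968655
```

View pics/w6.png

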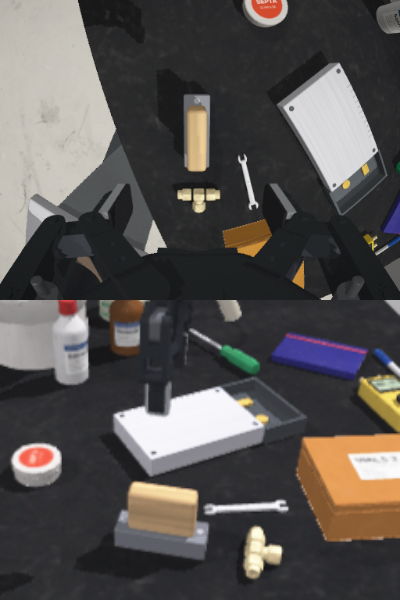

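The scraper stands upright at (197,130), the plate is clear, and both chips are in the trough at (347,183) and (365,167). The gripper is free.

```bash
python3 -c "
from plant import ctrl
print(ctrl.sign_off())"
```

```text
the job is handed in; nothing more can be done
None
```

Both brass chips are in the trough, the scraper is standing upright on the bench with the gripper clear of it, and the job was handed in at about 17 s.

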